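# Slide the low screw tray home under the bench riser

### The job

Two steel screw trays with upright wooden pulls stand on the bench. Slide the lower of the two, flat on the bench and box first, into the opening of the small plywood riser until it is fully home against the back board, with only its tongue and pull sticking out in front, and let go. Do not knock it against the underside of the riser's top, and leave the tall tray and the tin on the riser where they are.

Things in the scene. Friction and masses are not known exactly. Their poses are not given: they have to be found in the camera images.
- low_tray: the low open steel tray (loose, about 0.25 kg): box 100 mm long (x), 70 wide (y), 38 high. Origin: centre of the box's underside, on the bench; z up, +x from the pull to the box. A tongue 40 mm wide, 4 thick, runs along the bench in front (x = -50 to -134 mm) and carries the pull. It stands before the drawer cabinet, pull towards the robot
- low_tray_pull (a point): middle of the low tray's pull, at x = -115 mm from the tray's origin and 45 mm above the bench; axes as the tray's. The pull is an upright wooden board on the tongue, 34 mm long (x) and 12 mm thick (y), its top 60 mm above the bench; grip it across the 12 mm from above
- tall_tray: the tall tray, in all alike but 70 mm high, too high for the riser; same origin and axes. It stands to the left of the riser's opening or to the right of the low tray. A bystander
- riser: low plywood bench riser, screwed down: 117 mm deep (x), 119 wide (y), top 70 mm above the bench. Origin: centre of its footprint, on the bench; +x points from the open front inward. Opening between 12 mm cheeks: 95 mm wide, 55 high, from the front edge (x = -58.5 mm) to the inner face of the back board (x = +46.5 mm); a tray fully home has its origin at x = -3.5 mm here
- riser_board: the riser's top board, 15 mm thick, 117 x 125 mm; origin at the centre of its underside, 55 mm above the bench; axes as the riser's
- tin: round paint tin, 75 mm across and 66 mm high, standing loose on top of the riser's board; origin at the centre of its foot. A bystander

How it is judged:
At the end, for the whole second after the job is handed in: The low tray lies flat on the bench under the riser's board, its box within 12 mm of the back board, between the cheeks and straight to within 12 degrees, pull in front, released and at rest; the tall tray and the tin stand within 20 mm of where they stood (x of low_tray in the frame of riser between -0.0155 and 0.005 m and y of low_tray in the frame of riser between -0.02 and 0.02 m and angle between the x axis of low_tray and the x axis of riser, either way round below 0.21 rad and x of low_tray_pull in the frame of riser below -0.1 m and height (world z) of low_tray below 0.006 m and angle between low_tray's own z axis and vertical below 0.06 rad and linear speed of low_tray below 0.01 m/s and contact force between low_tray and the fingers below 0.1 N and distance of each of tall_tray, tin from where it was at the start of the episode below 0.02 m); the robot touches nothing.
It fails at once if the low tray is knocked or pressed against the underside of the riser's top board (over 3 N) (contact force between low_tray and riser_board above 3 N).
It fails at once if the tall tray is moved by more than 20 mm (distance of tall_tray from where it was at the start of the episode above 0.02 m).
It fails at once if the tin is moved by more than 20 mm (distance of tin from where it was at the start of the episode above 0.02 m).
It also fails if it takes over 35 s, if anything falls off the work surface, if the arm or the gripper's body presses on something with over 40 N, if the wrist force passes 120 N, or if a joint passes its speed limit or range.

### The arm

A 6-joint arm with a two-finger parallel gripper is mounted at the origin on a cart in front of the work surface, level with it; the furniture and walls round the work are solid. World frame = base frame: x ahead of the robot, y to its left, z up, the work surface at z = 0. Lengths are in m, angles in rad, forces in N, time in s.
With the tool pointing down it reaches from about 0.375 to 0.9 m from the base axis. Payload 3.1 kg.
Tool frame: the origin (TCP) lies midway between the tips of the shut fingers; the grasp point (between the pads) lies 19 mm behind it; z points along the fingers, y is the line along which they close (so a half turn about z gives the same grasp; the last joint's range is limited). The gripper opens to 87 mm and grips with 3 to 60 N. Pads are 19 mm wide; open, the fingers measure 117 mm over their backs; the gripper's body (75 mm by 190 mm) begins 51 mm behind the grasp point.
Start: joints at [1.058, 0.527, 1.433, -0, 1.181, -0.178], TCP at [0.205, 0.59, 0.223] pointing down, gripper open.
Joint ranges: [-3.08, 3.08], [-0.75, 2.2], [0.22, 2.44], [-1.43, 4.57], [0, 2.65], [-2.85, 2.85]. Speed limits (rad/s): [2.79, 2.79, 3.14, 3.14, 3.14, 3.14].

### API

Orientations are given as a unit quaternion [x, y, z, w].
In Python, from rig import get_obs, cams, job gives the robot as it stands.
- The arm moves only by the tool servo_tool, never from a script. Its argument "moves" is text: rows parted by semicolons, each of 5 numbers parted by spaces: the shift along the tool's x, y, z in m, then the turn about the tool's z in degrees, then the finger opening in m, from 0 to 0.087. In form: dx dy dz spin claw; .... A call has 1 to 10 rows; each row is the pose to reach, as a shift and turn from the pose commanded when the call began, along the tool's axes at that moment; what a row does not reach only later rows make up. A row lasts 1/12 s, in which the tool goes at most 41.7 mm and 7.16 degrees, less where a joint would pass 70% of its speed; a pose out of reach is approached as far as the arm can. A call with a gripper value outside its range is refused whole. The fingers move at their own pace and stop on an object; "grip_force" is the grip in N (left out, the last holds). Time passes only in rows, so rows that repeat a pose let the fingers close. It gives the time, the measured TCP pose, the force, the opening and the grip force at its end, in the units of the state.
- get_obs(): the state, without advancing time (a new reading comes with each control period).
- cams.camera(name): name is "side" or "top" or "wrist"; returns the picture (480x640x3 uint8, blue, green, red); there is no depth.
- cams.camera_model(name): a dict with "fx", "fy", "cx", "cy" (pixels), "R" (3x3) and "t" (3): a world point X has camera coordinates R X + t. Camera axes: x right, y down, z forward; pixel columns grow to the right and rows downward; lengths in m; the calibration is good to about 2 mm. A picture is of the moment at which its call begins: read the wrist's pose just before it. camera_model takes no time and is no camera call; for the wrist camera it gives the pose at the moment of the call.
- job.hand_in(): hands the job in; it is judged then, once.
The state is a dict: "time": time; "q": joint angles; "joint_velocities": joint speeds; "joint_torque": joint torques, N m; "position": TCP position; "tool_rot": TCP orientation; "ft_force": force on the tool from outside, world axes, zero at the start; "moment": the same for the moment, N m; "grip_width": finger opening in m; "grip_force": force on a finger pad.
Only numpy, scipy, OpenCV 4.12 (cv2) and the standard library are available. Lean on these libraries where they do the work, as an engineer would, in place of code of your own. Each camera call takes 0.05 s, during which the arm holds its last target. There are 200 camera calls.

## Working session

There is one attempt and no reset: what is moved stays moved. The work goes in short steps, Python scripts to look and compute and a tool call to move; the robot and the scene stay as the last step left them, time stands still between calls to the robot, and variables do not carry over. Pictures are saved under pics/ and viewed, at most 10 in all, crops included, and the job is handed in when it is done.

Besides the shell and the picture viewer there is one more tool, called after "Call:" by a JSON object that holds its "method" and its "body". servo_tool: Moves the arm, as the interface text tells. Its arguments: {"type":"object","properties":{"moves":{"type":"string"},"grip_force":{"type":"number"}},"required":["moves"]}

```bash
mkdir -p pics
python3 - <<'E'
from rig import get_obs,cams
import cv2
for n in("top","side"):
    cv2.imwrite(f"pics/{n}0.png",cams.camera(n)); m=cams.camera_model(n); print(n,m)
o=get_obs();print(o["time"],o["position"],o["tool_rot"])
E
```

```text
top {'fx': 571.8413597342827, 'fy': 571.8413597342827, 'cx': 326.6576037660222, 'cy': 235.18110193987664, 'R': array([[ 0.02272049, -0.9996176 , -0.01576198],
       [-0.98305495, -0.01946994, -0.18227423],
       [ 0.18189765,  0.01963625, -0.98312139]]), 't': array([0.23690416, 0.54350267, 1.14605965])}
side {'fx': 510.8376027731767, 'fy': 510.8376027731767, 'cx': 319.27000232596157, 'cy': 238.07153438834774, 'R': array([[-9.99972911e-01, -6.72382872e-03, -2.99449696e-03],
       [-7.81477113e-04,  5.01519707e-01, -8.65145868e-01],
       [ 7.31889188e-03, -8.65120092e-01, -5.01511376e-01]]), 't': array([ 0.53524216, -0.06446486,  1.40019137])}
0.1 [0.20500862 0.58971968 0.22167121] [ 1.66633398e-01  9.86018423e-01 -9.32596203e-04 -3.33213056e-04]
```

View pics/top0.png

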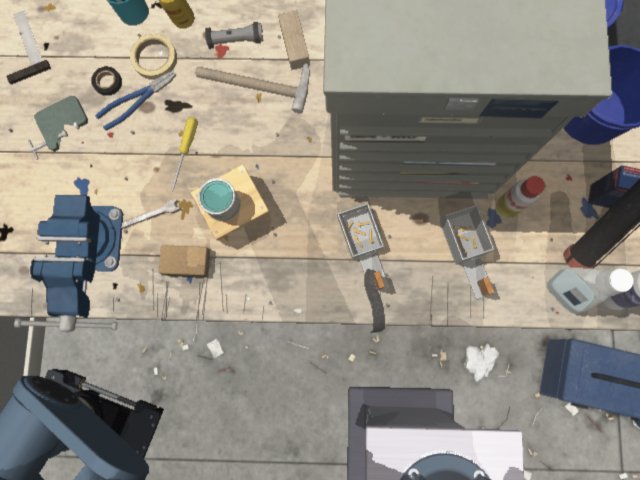

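View pics/side0.png

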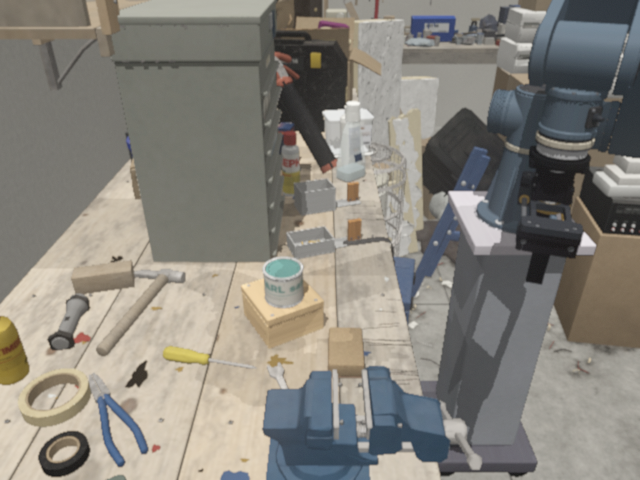

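The low tray is at top (361,232) with its pull at (378,281). The tall tray is to the right at (468,235), and the riser with the tin is at (231,205). I'll zoom in for corners.

Run:
```python
import cv2,numpy as np
t=cv2.imread("pics/top0.png");s=cv2.imread("pics/side0.png")
a=cv2.resize(t[155:305,170:300],None,fx=4,fy=4,interpolation=2)[:600,:400*2]
b=cv2.resize(t[190:310,320:400],(400,600),interpolation=2)
a=cv2.resize(t[155:275,170:250+0],(400,600),interpolation=2)
a=cv2.resize(t[155:275,190:280],None,fx=4.4,fy=4.4,interpolation=2)
b=cv2.resize(t[195:300,325:400],None,fx=5.0,fy=5.0,interpolation=2)
c=np.zeros((600,800,3),np.uint8);c[:528,:396]=a;c[:525,400:775]=b
cv2.imwrite("pics/z1.png",c)
c=np.zeros((600,800,3),np.uint8)
c[:400,:400]=cv2.resize(s[255:345,235:325],(400,400),interpolation=2)
c[:400,400:]=cv2.resize(s[170:270,280:380],(400,400),interpolation=2)
cv2.imwrite("pics/z2.png",c[:400])
```

```text
(no output)
```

View pics/z1.png

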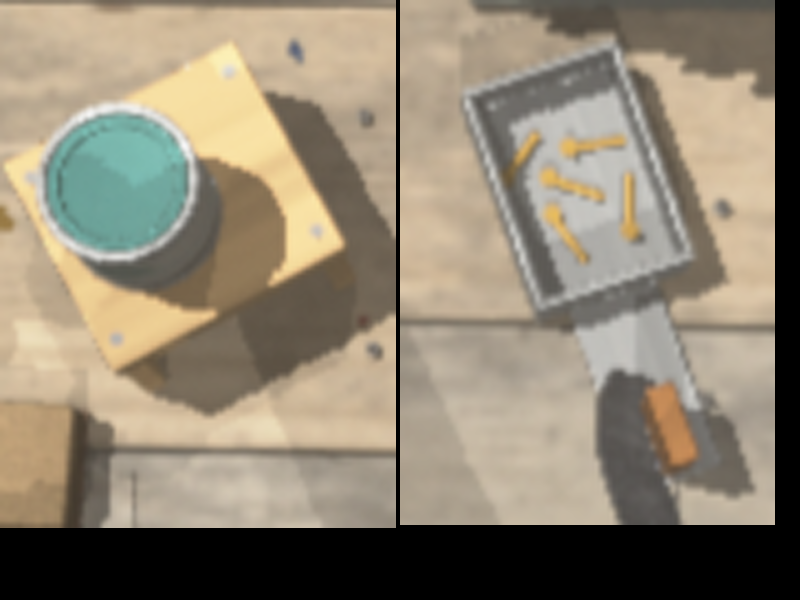

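View pics/z2.png

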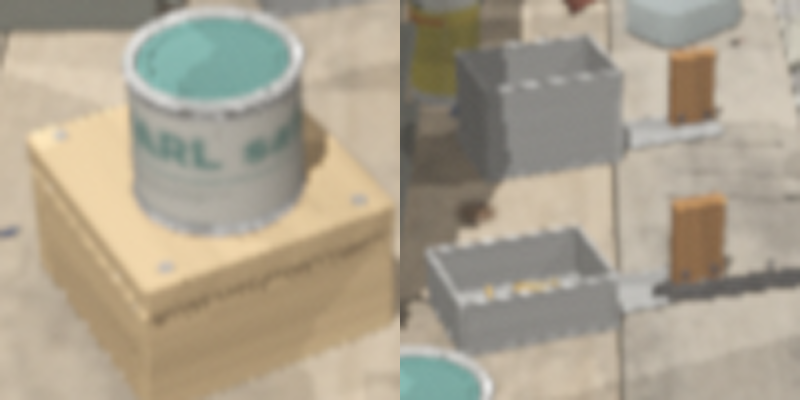

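Both are visible: the riser's opening edge is the lower-right board edge, (118,370)-(343,245) in the crop, facing the robot. The low tray's rim corners and pull top are clear. Next I'll fit the poses.

```bash
cat > h.py <<'E'
import numpy as np
from rig import cams,get_obs
from scipy.optimize import least_squares
def proj(P,m):
    c=np.asarray(P)@m["R"].T+m["t"]; return np.c_[m["fx"]*c[:,0]/c[:,2]+m["cx"],m["fy"]*c[:,1]/c[:,2]+m["cy"]]
def world(p,L):
    c,s=np.cos(p[2]),np.sin(p[2]); L=np.asarray(L)
    return np.c_[p[0]+c*L[:,0]-s*L[:,1],p[1]+s*L[:,0]+c*L[:,1],L[:,2]]
def fit(L,sets,p0):
    f=lambda p:np.concatenate([(proj(world(p,np.asarray(L)[i]),m)-uv).ravel() for m,i,uv in sets])
    r=least_squares(f,p0); return r.x,np.round(r.fun.reshape(-1,2),1)
TR=[[.05,.035,.038],[.05,-.035,.038],[-.05,-.035,.038],[-.05,.035,.038],[-.098,.006,.06],[-.098,-.006,.06],[-.132,-.006,.06],[-.132,.006,.06]]
RI=[[.0585,.0625,.07],[.0585,-.0625,.07],[-.0585,-.0625,.07],[-.0585,.0625,.07]]
E
python3 - <<'E'
from h import *
un=lambda a,s,o:(np.array(a,float)+.5)/s-.5+o
a=un([(5,163),(232,42),(343,245),(118,370)],4.4,(190,155))
b=un(np.array([(465,93),(615,42),(692,258),(540,310),(645,390),(670,383),(697,460),(672,472)])-(400,0),5,(325,195))
m=cams.camera_model("top");s=cams.camera_model("side")
print("C",-m["R"].T@m["t"])
print(fit(RI,[(m,[0,1,2,3],a)],[.7,.2,.3]))
# side: board top corners left(back-left), front-left? check by residual
sa=un([(28,148),(150,300),(393,205)],400/90,(235,255))
print(fit(RI,[(m,[0,1,2,3],a)],[.7,.2,.3])[0], sa, )
r=fit(RI,[(m,[0,1,2,3],a)],[.7,.2,.3])[0]; print(proj(world(r,RI),s))
p,e=fit(TR,[(m,list(range(8)),b)],[.6,-.05,.3]);print(p,e);print(world(p,[[-.115,0,.045]]))
print(proj(world(p,TR),s)-(280,170))
o=get_obs();print(o["q"])
from scipy.spatial.transform import Rotation as R
print(R.from_quat(o["tool_rot"]).as_matrix())
E
```

```text
C [0.32044485 0.22489122 1.22951637]
(array([0.60376279, 0.45336608, 0.53588477]), array([[-0.7,  0. ],
       [ 0.3, -0.8],
       [ 1.2, -0. ],
       [-0.8,  0.7]]))
[0.60376279 0.45336608 0.53588477] [[240.9125 287.9125]
 [268.3625 322.1125]
 [323.0375 300.7375]]
[[268.07252988 319.22850817]
 [240.58236514 284.03254859]
 [293.56281289 267.2561413 ]
 [324.76661849 298.93673249]]
[0.55433376 0.17799759 0.34326066] [[-0.6 -0.3]
 [ 0.4 -0.2]
 [ 0.5  0.3]
 [-0.5  0.3]
 [-0.3  0.3]
 [ 0.3 -0.2]
 [ 0.4  0.1]
 [-0.2 -0.4]]
[[0.4460426  0.13929326 0.045     ]]
[[15.18745316 75.13702674]
 [ 6.81333579 61.24720229]
 [45.38480056 54.66101526]
 [55.37638253 67.91675398]
 [69.6913427  51.15280048]
 [67.8376479  48.97334155]
 [80.60340939 46.80774243]
 [82.54271838 48.95343709]]
[ 1.05749198e+00  5.28378825e-01  1.43375798e+00 -5.84472123e-06
  1.18143652e+00 -1.78473277e-01]
[[-9.44466400e-01  3.28606578e-01 -9.67911771e-04]
 [ 3.28607821e-01  9.44464882e-01 -1.72806523e-03]
 [ 3.46305075e-04 -1.95016292e-03 -9.99998038e-01]]
```

Call:
{"method": "servo_tool", "body": {"moves": "-0.376 -0.347 0 -39 0.04;-0.376 -0.347 0 -39 0.04;-0.376 -0.347 0 -39 0.04;-0.376 -0.347 0 -39 0.04;-0.376 -0.347 0 -39 0.04;-0.376 -0.347 0 -39 0.04;-0.376 -0.347 0 -39 0.04;-0.376 -0.347 0 -39 0.04;-0.376 -0.347 0 -39 0.04;-0.376 -0.347 0 -39 0.04", "grip_force": 20}}

```text
time: 0.93
position: [0.3966, 0.2311, 0.2224]
tool_rot: [-0.172, 0.985, -0.0, -0.0]
ft_force: [0.3, -0.1, 0.5]
grip_width: 0.0406
grip_force: 0.0
```

Call:
{"method": "servo_tool", "body": {"moves": "-0.015 -0.103 0.03 0 0.04;-0.015 -0.103 0.03 0 0.04;-0.015 -0.103 0.03 0 0.04;-0.015 -0.103 0.03 0 0.04;-0.015 -0.103 0.03 0 0.04"}}

```text
time: 1.35
position: [0.4455, 0.14, 0.1919]
tool_rot: [-0.17, 0.985, 0.0, -0.001]
ft_force: [-0.1, -0.1, -0.2]
grip_width: 0.0401
grip_force: 0.0
```

Run:
```python
from h import *
import cv2,json
from scipy.spatial.transform import Rotation as R
o=get_obs();m=cams.camera_model("wrist");im=cams.camera("wrist");print(o["position"],R.from_quat(o["tool_rot"]).as_matrix()[:,1])
cv2.imwrite("pics/w1.png",im);np.savez("w1.npz",**m)
print(np.round(proj(world([0.55433376,0.17799759,0.34326066],TR),m)))
```

```text
[0.44547284 0.14001844 0.19190332] [-3.35693515e-01  9.41970911e-01  8.17067941e-04]
[[347. 395.]
 [271. 395.]
 [268. 294.]
 [350. 294.]
 [317. 247.]
 [301. 247.]
 [301. 203.]
 [317. 203.]]
```

View pics/w1.png

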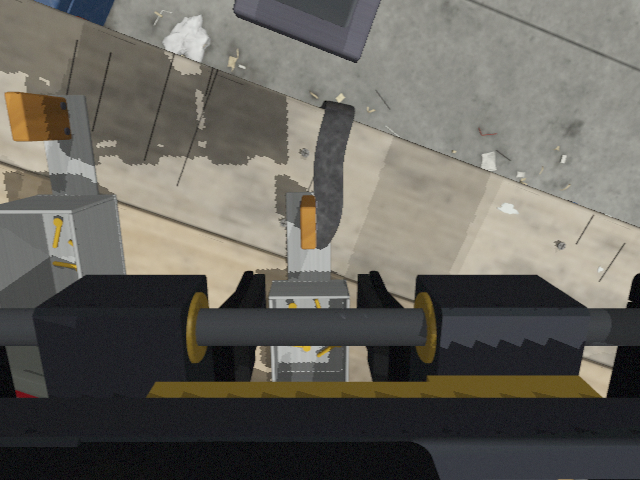

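The pull is at cols 301–316, rows 196–248, right where predicted. A flat dark strap lies beside it on the bench. Descending.

Call:
{"method": "servo_tool", "body": {"moves": "0.001 0 0.04 0 0.04;0.001 0 0.08 0 0.04;0.001 0 0.11 0 0.04;0.001 0 0.13 0 0.04;0.001 0 0.15 0 0.04;0.001 0 0.16 0 0.04;0.001 0 0.167 0 0.04;0.001 0 0.167 0 0.04"}}

```text
time: 2.07
position: [0.4434, 0.142, 0.0247]
tool_rot: [-0.173, 0.985, 0.0, -0.001]
ft_force: [-0.7, 0.3, 0.2]
grip_width: 0.04
grip_force: 0.0
```

Call:
{"method": "servo_tool", "body": {"moves": "0 0 0 0 0.0;0 0 0 0 0.0;0 0 0 0 0.0;0 0 0 0 0.0;0 0 0 0 0.0;0 0 0 0 0.0", "grip_force": 25}}

```text
time: 2.57
position: [0.4451, 0.1407, 0.0262]
tool_rot: [-0.172, 0.985, -0.0, 0.001]
ft_force: [0.4, 0.0, 4.5]
grip_width: 0.0117
grip_force: 25.0
```

Run:
```python
from h import *
from scipy.spatial.transform import Rotation as R
import cv2
un=lambda a,s,o:(np.array(a,float)+.5)/s-.5+o
a=un([(5,163),(232,42),(343,245),(118,370)],4.4,(190,155))
m=cams.camera_model("top");s=cams.camera_model("side")
sa=un([(28,148),(150,300),(393,205)],400/90,(235,255))
print(fit(RI,[(m,[0,1,2,3],a),(s,[1,0,3],sa)],[.6,.45,.53]))
o=get_obs();Y=R.from_quat(o["tool_rot"]).as_matrix()[:,1];print(o["position"],Y,np.degrees(np.arctan2(Y[1],Y[0]))-90,o["ft_force"],o["grip_width"])
```

```text
(array([0.60414134, 0.45556967, 0.54192087]), array([[-1.8,  0.1],
       [-1. , -1. ],
       [ 0.2, -0.5],
       [-1.6,  0.6],
       [-0.8, -3.1],
       [-0.3, -2. ],
       [ 1.6, -1.2]]))
[0.44511181 0.14071488 0.02618437] [-3.38817430e-01  9.40851978e-01 -5.51314304e-04] 19.804845010184934 [0.35775164 0.03994436 4.52634638] 0.011707092734583858
```

Call:
{"method": "servo_tool", "body": {"moves": "-0.001 0.02 -0.001 -1 0;-0.002 0.04 -0.001 -2 0;-0.003 0.06 -0.001 -3 0;-0.005 0.08 -0.001 -4.5 0;-0.006 0.10 -0.001 -6 0;-0.007 0.12 -0.001 -7 0;-0.009 0.145 -0.001 -8.5 0;-0.010 0.17 -0.001 -10 0;-0.012 0.193 -0.001 -11 0;-0.012 0.193 -0.001 -11 0"}}

```text
time: 3.4
position: [0.3896, 0.3296, 0.0267]
tool_rot: [-0.268, 0.964, 0.001, 0.001]
ft_force: [0.2, 1.3, -1.9]
grip_width: 0.012
grip_force: 25.0
```

Run:
```python
from h import *
from scipy.spatial.transform import Rotation as R
import cv2
o=get_obs();Y=R.from_quat(o["tool_rot"]).as_matrix()[:,1];print(o["position"],Y,np.degrees(np.arctan2(Y[1],Y[0]))-90,o["ft_force"],o["grip_width"])
t=cams.camera("top");s=cams.camera("side")
cv2.imwrite("pics/z3.png",np.hstack([cv2.resize(t[150:290,170:310],(400,400),interpolation=2),cv2.resize(s[230:350,230:350],(400,400),interpolation=2)]))
cv2.imwrite("pics/w2.png",cams.camera("wrist"))
```

```text
[0.38962243 0.32964367 0.02666051] [-5.15644572e-01  8.56802337e-01  6.55341246e-04] 31.04055624522067 [ 0.20650589  1.29262167 -1.87916166] 0.012042706095416203
```

View pics/z3.png

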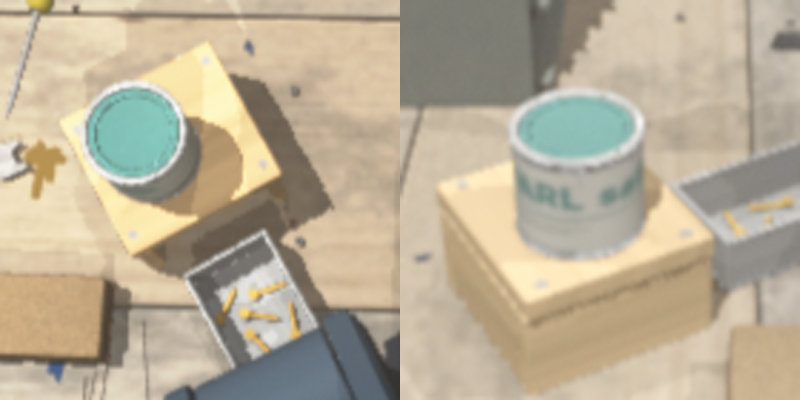

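The tray is centred and straight before the opening: box edge mid (226,253), riser edge mid (207,216) in the crop. Inserting.

Call:
{"method": "servo_tool", "body": {"moves": "-0.012 -0.001 0 0 0;-0.025 -0.002 0 0 0;-0.038 -0.002 0 0 0;-0.051 -0.002 0 0 0;-0.064 -0.002 0 0 0;-0.077 -0.002 0 0 0;-0.09 -0.002 0 0 0;-0.1 -0.002 0 0 0;-0.11 -0.002 0 0 0;-0.11 -0.002 0 0 0"}}

```text
time: 4.38
position: [0.4881, 0.3804, 0.0265]
tool_rot: [-0.265, 0.964, 0.0, 0.001]
ft_force: [0.6, -0.2, -1.6]
grip_width: 0.0119
grip_force: 25.0
```

Call:
{"method": "servo_tool", "body": {"moves": "-0.004 0.001 0 0 0;-0.008 0.002 0 0 0;-0.012 0.002 0 0 0;-0.015 0.002 0 0 0;-0.017 0.002 0 0 0;-0.017 0.002 0 0 0"}}

```text
time: 4.88
position: [0.4997, 0.3918, 0.0264]
tool_rot: [-0.266, 0.964, 0.0, 0.0]
ft_force: [-0.4, 0.0, -2.9]
grip_width: 0.0121
grip_force: 25.0
```

No contact yet; I'll creep until the force rises.

Call:
{"method": "servo_tool", "body": {"moves": "-0.001 0 0 0 0;-0.002 0 0 0 0;-0.003 0 0 0 0;-0.004 0 0 0 0"}}

```text
time: 5.22
position: [0.5004, 0.3925, 0.0262]
tool_rot: [-0.266, 0.964, -0.001, -0.003]
ft_force: [-4.6, -2.9, 1.8]
grip_width: 0.0117
grip_force: 25.0
```

Back-board contact: 5.4 N along the axis, at the expected place. Releasing.

Call:
{"method": "servo_tool", "body": {"moves": "0.002 0 0.001 0 0;0.002 0 0.001 0 0.03;0.002 0 0.001 0 0.036;0.002 0 0.001 0 0.036;0.002 0 0.001 0 0.036;0.002 0 0.001 0 0.036"}}

```text
time: 5.72
position: [0.5016, 0.3927, 0.0257]
tool_rot: [-0.266, 0.964, 0.0, 0.0]
ft_force: [-0.6, 0.2, 1.5]
grip_width: 0.0334
grip_force: 0.0
```

Call:
{"method": "servo_tool", "body": {"moves": "0 0 -0.015 0 0.036;0 0 -0.03 0 0.036;0 0 -0.055 0 0.036;0 0 -0.085 0 0.036;0.04 0 -0.12 0 0.036;0.08 0 -0.15 0 0.036;0.12 0 -0.18 0 0.036;0.12 0 -0.18 0 0.036"}}

```text
time: 6.38
position: [0.3957, 0.3299, 0.2073]
tool_rot: [-0.266, 0.964, -0.0, -0.0]
ft_force: [-0.5, 0.0, 0.7]
grip_width: 0.0358
grip_force: 0.0
```

Run:
```python
from h import *
import cv2
o=get_obs();print(o["time"],o["position"],o["ft_force"],o["grip_width"])
w=cams.camera("wrist");t=cams.camera("top")
cv2.imwrite("pics/z4.png",np.hstack([cv2.resize(t[150:290,170:310],(400,400),interpolation=2),cv2.resize(w,(400,400))]))
```

```text
6.3833 [0.39573545 0.32987415 0.20733469] [-5.22571175e-01  1.19145577e-04  7.17883303e-01] 0.035833166352167385
```

View pics/z4.png

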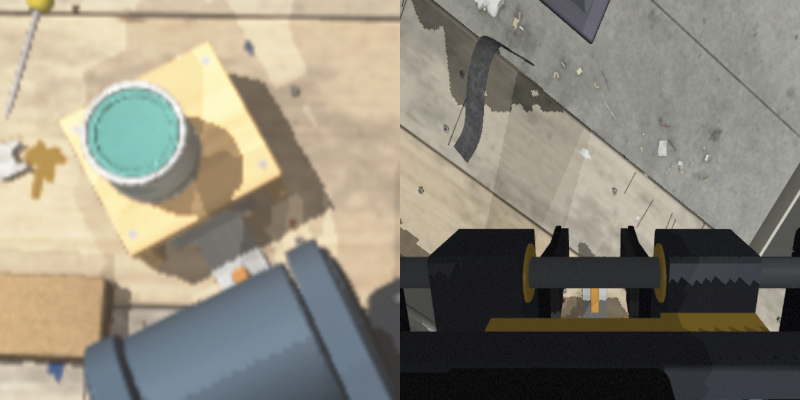

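The tray is under the board with its tongue at (220,250) and pull at (240,272) sticking out, in line with the riser. The tin hasn't moved and the arm is clear.

```bash
python3 -c "
from rig import job;print(job.hand_in())"
```

```text
the job is handed in; nothing more can be done
None
```

I slid the low tray fully home against the riser's back board and let go. The tin shows no movement in the camera images, nothing went near the tall tray, and the job was handed in at about 6.5 s; no verdict came back.

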